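Change the check weight on the blood-bank scale

TASK

Go on with the daily scale check from the small weight to the large one: first take both bottles out of the front of the orange divided tray and stand them in the shallow steel tray, then move the small weight from the scale into the empty rear compartment of the divided tray. Only after that set the large weight, from the other rear compartment, gently in the middle of the scale's pan. Finally put each bottle back into the front compartment it came from; keep bottles and weights upright and leave the tube rack, the steel bucket and the swab jar where they are.

Things in the scene. Friction and masses are not known exactly. Their poses are not given: they have to be found in the camera images.
- divided_tray: Orange divided tray, fixed, 156 (x) x 192 (y) x 36 mm; floor and walls 4 mm thick. Origin: centre of underside; x points to its rear (away from robot), z up. Front compartments 90 x 90 mm inside, centres x -29, y +47 and -47: a bottle in each (which varies). Rear ones 54 (x) x 90 (y) mm, centres x +47, y +47 (robot's left, empty at start) and -47 (holds the large weight). All walls equally high.
- scale: Bench scale, off-white, fixed, left or right of the divided tray. Housing 165 mm wide (y), from x -143 (display end, towards the robot) to +83 mm, under 65 mm high. Round rigid steel pan, 136 mm diameter, top 62 mm above the bench. Origin: on the bench under the pan's centre, z up.
- steel_tray: Shallow stainless tray, fixed, on the other side of the divided tray from the scale; 250 (x) x 160 (y) mm, floor 3 mm thick, rim 3 mm thick and 16 mm high with a rolled edge 6 mm wider all round. Empty at the start; holds both bottles side by side along x. Origin: centre of underside, z up.
- saline_bottle: Closed round saline bottle, whitish with a paper band: 70 mm diameter up to 128 mm, then a neck, white screw cap 34 mm diameter from 158 to 186 mm above its base. 0.3 to 0.65 kg. Origin: centre of underside, z up.
- spray_bottle: Round white spray bottle, 70 mm diameter up to 135 mm, collar 32 mm diameter from 155 to 192 mm. Head: bar 24 mm wide (y), x -51 to +29, z 192 to 226 mm; red nozzle to x -63, red trigger hanging at x -33 to -53 down to z 150 mm. 0.3 to 0.65 kg. Origin: centre of underside, nozzle to its -x (roughly towards the robot at the start), z up.
- large_weight: Large check weight, 500 g polished stainless steel: cylinder 38 mm diameter, 55 mm high, thin neck, knob 27 mm diameter from 64 to 77 mm above its base. Stands in the right rear compartment at the start. Origin: centre of underside, z up.
- small_weight: Small check weight, 200 g polished stainless steel: cylinder 28 mm diameter, 39 mm high, thin neck, knob 20 mm diameter from 46 to 57 mm above its base. Stands on the scale's pan at the start. Origin: centre of underside, z up.
- tube_rack: White rack of capped sample tubes, 56 (x) x 200 (y) x 96 mm high, loose, behind the divided tray; leave alone. Origin: centre of underside.
- steel_bucket: Open stainless centrifuge bucket, 110 mm diameter, 120 mm high, loose, beyond the divided tray to one side; leave alone. Origin: centre of underside.
- swab_jar: Lidded pale glass swab jar, 72 mm diameter, 106 mm high over its knob, loose, beyond the divided tray to the other side; leave alone. Origin: centre of underside.
There are look-alikes about, which are no part of the job. Leave any yellow look-alike of the saline_bottle alone. What is shaped like the spray_bottle but turquoise is not meant.

How it is judged:
On the way, in this order (a step that is already met when the one before it is completed fails the run):
1. both bottles stand released and upright in the steel tray (x of saline_bottle in the frame of steel_tray between -0.092 and 0.092 m and y of saline_bottle in the frame of steel_tray between -0.048 and 0.048 m and z of each of saline_bottle, spray_bottle in the frame of steel_tray below 0.008 m and angle between each of saline_bottle, spray_bottle's own z axis and vertical below 0.1 rad and linear speed of each of saline_bottle, spray_bottle below 0.03 m/s and x of spray_bottle in the frame of steel_tray between -0.092 and 0.092 m and y of spray_bottle in the frame of steel_tray between -0.048 and 0.048 m and contact force between the fingers and saline_bottle below 0.3 N and contact force between the fingers and spray_bottle below 0.3 N), for 0.2 s.
2. the small weight stands released in the left rear compartment of the divided tray, the bottles still in the steel tray (x of small_weight in the frame of divided_tray between 0.032 and 0.062 m and y of small_weight in the frame of divided_tray between 0.013 and 0.081 m and z of small_weight in the frame of divided_tray below 0.009 m and angle between each of small_weight, saline_bottle, spray_bottle's own z axis and vertical below 0.1 rad and linear speed of each of small_weight, saline_bottle, spray_bottle below 0.03 m/s and x of saline_bottle in the frame of steel_tray between -0.092 and 0.092 m and y of saline_bottle in the frame of steel_tray between -0.048 and 0.048 m and z of each of saline_bottle, spray_bottle in the frame of steel_tray below 0.008 m and x of spray_bottle in the frame of steel_tray between -0.092 and 0.092 m and y of spray_bottle in the frame of steel_tray between -0.048 and 0.048 m and contact force between the fingers and small_weight below 0.3 N), for 0.2 s.
3. the large weight stands released in the middle of the scale's pan (within 20 mm of its centre), the small one in its compartment, the bottles still in the steel tray (horizontal distance between large_weight and scale below 0.02 m and z of large_weight in the frame of scale between 0.058 and 0.066 m and angle between each of large_weight, small_weight, saline_bottle, spray_bottle's own z axis and vertical below 0.1 rad and linear speed of each of large_weight, small_weight, saline_bottle, spray_bottle below 0.03 m/s and x of small_weight in the frame of divided_tray between 0.032 and 0.062 m and y of small_weight in the frame of divided_tray between 0.013 and 0.081 m and z of small_weight in the frame of divided_tray below 0.009 m and x of saline_bottle in the frame of steel_tray between -0.092 and 0.092 m and y of saline_bottle in the frame of steel_tray between -0.048 and 0.048 m and z of each of saline_bottle, spray_bottle in the frame of steel_tray below 0.008 m and x of spray_bottle in the frame of steel_tray between -0.092 and 0.092 m and y of spray_bottle in the frame of steel_tray between -0.048 and 0.048 m and contact force between the fingers and large_weight below 0.3 N), for 0.2 s.
At the end, for the whole second after the job is handed in: All upright and at rest: the large weight on the pan within 20 mm of its centre, the small weight on the floor of the left rear compartment, each bottle on the floor of the front compartment it came from (within 30 mm of where it stood at the start) (horizontal distance between large_weight and scale below 0.02 m and z of large_weight in the frame of scale between 0.058 and 0.066 m and angle between each of large_weight, small_weight, saline_bottle, spray_bottle's own z axis and vertical below 0.1 rad and linear speed of each of large_weight, small_weight, saline_bottle, spray_bottle below 0.03 m/s and x of small_weight in the frame of divided_tray between 0.032 and 0.062 m and y of small_weight in the frame of divided_tray between 0.013 and 0.081 m and z of each of small_weight, saline_bottle, spray_bottle in the frame of divided_tray below 0.009 m and distance of each of saline_bottle, spray_bottle from where it was at the start of the episode below 0.03 m); the robot touches nothing.
It fails at once if a bottle or a weight is tipped by more than 40 degrees (angle between any of saline_bottle, spray_bottle, large_weight, small_weight's own z axis and vertical above 0.7 rad).
It fails at once if the large weight is dropped on the scale (let fall from more than about 15 mm) (horizontal distance between large_weight and scale below 0.09 m and contact force between the fingers and large_weight below 0.1 N and linear speed of large_weight above 0.5 m/s).
It fails at once if the large weight is slammed on the scale (over 80 N) (contact force between large_weight and scale above 80 N).
It fails at once if the tube rack, the steel bucket or the swab jar is shifted by more than 20 mm (distance of any of tube_rack, steel_bucket, swab_jar from where it was at the start of the episode above 0.02 m).
It also fails if it takes over 144 s, if anything falls off the work surface, if the arm or the gripper's body presses on something with over 40 N, if the wrist force passes 120 N, or if a joint passes its speed limit or range.

ROBOT

A 7-joint arm with a two-finger parallel gripper is mounted at the origin on the work surface. World frame = base frame: x ahead of the robot, y to its left, z up, the work surface at z = 0. Lengths are in m, angles in rad, forces in N, time in s.
With the tool pointing down it reaches from about 0.4 to 0.85 m from the base axis. Payload 4.5 kg.
Tool frame: the origin (TCP) lies at the very end of the fingers, on their centre line; the grasp point (between the pads) lies 19 mm behind it; z points along the fingers, y is the line along which they close (so a half turn about z gives the same grasp; the last joint's range is limited). The gripper opens to 85 mm and grips with 20 to 120 N. Pads are 22 mm wide; open, the fingers measure 114 mm over their backs; the gripper's body (76 mm by 85 mm) begins 54 mm behind the grasp point. The pads swing forward as they close: fully open they stand 13 mm farther back than shut.
Start: joints at [-1.092, 0.689, -0.195, 1.565, 0.157, 0.902, -0.215], TCP at [0.269, 0.564, 0.231] pointing down, gripper open.
Joint ranges: [-3.01, 3.01], [-0.46, 2.08], [-1.47, 1.51], [0.13, 2.56], [-1, 4.14], [0.04, 2.09], [-2.66, 2.66]. Speed limits (rad/s): [2.57, 2.57, 3.14, 3.14, 3.14, 3.14, 3.14].

INTERFACE

Orientations are given as a unit quaternion [x, y, z, w].
In Python, from rig import bot gives the robot as it stands.
- The arm moves only by the shell command python3 -m pendant 'ROWS' [OPENING] [FORCE]. ROWS is JSON, a list of rows, each an object with "delta_pos": the shift along the tool's x, y, z in mm, a list of three; "spin": the turn about the tool's z in rad. In form: [{"delta_pos": [x, y, z], "spin": spin}, ...]. A call has 1 to 20 rows; each row is the pose to reach, as a shift and turn from the pose commanded when the call began, along the tool's axes at that moment; what a row does not reach only later rows make up. A row lasts 1/10 s, in which the tool goes at most 50 mm and 8.59 degrees, less where a joint would pass 70% of its speed; a pose out of reach is approached as far as the arm can. A call with a gripper value outside its range is refused whole. OPENING is the finger opening in mm, from 0 to 85.4, set as the call begins (- or left out, the last holds). The fingers move at their own pace and stop on an object; FORCE is the grip in N (left out, the last holds). Time passes only in rows, so rows that repeat a pose let the fingers close. It gives the time, the measured TCP pose, the force, the opening and the grip force at its end, in the units of the state.
- bot.sense(): the state, without advancing time (a new reading comes with each control period).
- bot.snapshot(name): name is "scene" or "top" or "wrist"; returns a dict with "frame" (480x640x3 uint8, blue, green, red), "camera_matrix" (3x3 intrinsics, pixels), "R" (3x3) and "t" (3): a world point X has camera coordinates R X + t; the wrist camera has in their place "T_tool_cam" (4x4, takes a point from camera to tool coordinates, whose origin is the TCP and whose axes are the flange's). Camera axes: x right, y down, z forward; pixel columns grow to the right and rows downward; lengths in m; the calibration is good to about 2 mm. A picture is of the moment at which its call begins: read the wrist's pose just before it. There is no depth.
- bot.job_done(): hands the job in; it is judged then, once.
Trained networks look in a picture, given as the dict that the camera call returned (one of the last four; its "shot" number tells which), for a name from the list of things; names that differ only in an ending like _2 or _b are one class to them, and where a whole thing is asked for, a point or a joint stands for the part that bears it (a point fixed in the world has none). Each returns a list of dicts, best first, with "confidence" (0 to 1); they miss things now and then, are a little off and sometimes report something else, mostly with a low value. They report only what shows in the picture. A call takes as long as a camera call. They do not tell look-alikes from the thing itself.
- bot.spot_in(query, picture): "xy" ([column, row] in pixels, amid what is visible of it).
- bot.mark_of(query, picture): "xy" ([column, row] in pixels: a listed point, or the origin of a listed thing).
The state is a dict: "time_s": time; "q": joint angles; "joint_vel": joint speeds; "joint_torque": joint torques, N m; "position": TCP position; "tcp_rot": TCP orientation; "ft_force": force on the tool from outside, world axes, zero at the start; "wrist_torque": the same for the moment, N m; "finger_gap": opening from 0.0 (shut) to 1.0 (fully open); "gripper_force": force on a finger pad.
Only numpy, scipy, OpenCV 4.12 (cv2) and the standard library are available. Lean on these libraries where they do the work, as an engineer would, in place of code of your own. Each camera call takes 0.05 s, during which the arm holds its last target. There are 200 camera calls.

## Working session

There is one attempt and no reset: what is moved stays moved. The work goes in short steps, Python scripts to look and compute and a shell command to move; the robot and the scene stay as the last step left them, time stands still between calls to the robot, and variables do not carry over. Pictures are saved under pics/ and viewed, at most 18 in all, crops included, and the job is handed in when it is done.

```bash
ls; mkdir -p pics; cat > h.py <<'E'
import numpy as np, cv2
from rig import bot
from scipy.spatial.transform import Rotation as Ro
def ray(p,xy,tool=None):
    K=np.array(p["camera_matrix"]); d=np.linalg.inv(K)@np.array([xy[0],xy[1],1.])
    if "R" in p:
        R=np.array(p["R"]);t=np.array(p["t"]); return -R.T@t, R.T@d
    T=np.array(p["T_tool_cam"]); s=tool; Rt=Ro.from_quat(s["tcp_rot"]).as_matrix()
    o=Rt@T[:3,3]+np.array(s["position"]); return o, Rt@T[:3,:3]@d
def at_z(p,xy,z,tool=None):
    o,d=ray(p,xy,tool); return o+d*(z-o[2])/d[2]
NAMES=["divided_tray","scale","steel_tray","saline_bottle","spray_bottle","large_weight","small_weight","tube_rack","steel_bucket","swab_jar"]
E
python3 - <<'E'
from h import *
s=bot.sense(); print({k:np.round(v,3) for k,v in s.items()})
for c in ["scene","top"]:
    p=bot.snapshot(c); cv2.imwrite(f"pics/{c}0.png",p["frame"])
    print(c,np.round(-np.array(p["R"]).T@np.array(p["t"]),3))
    for n in NAMES:
        for m in bot.mark_of(n,p)[:3]:
            print(n,round(m["confidence"],2),np.round(m["xy"]),np.round(at_z(p,m["xy"],{"small_weight":.062,"large_weight":.004,"saline_bottle":.004,"spray_bottle":.004}.get(n,0)),3))
E
```

```text
pics
{'time_s': np.float64(0.0), 'q': array([-1.092,  0.69 , -0.195,  1.566,  0.157,  0.902, -0.215]), 'joint_vel': array([ 0.   ,  0.   ,  0.001,  0.   ,  0.001, -0.001,  0.001]), 'joint_torque': array([-0.0000e+00, -5.3961e+01, -1.2660e+00, -1.5854e+01,  9.0000e-03,
        1.0000e-02, -0.0000e+00]), 'position': array([0.269, 0.564, 0.23 ]), 'tcp_rot': array([ 0.22 ,  0.975, -0.001, -0.   ]), 'ft_force': array([ 0.756,  0.138, -1.038]), 'wrist_torque': array([-0.001, -0.004, -0.013]), 'gripper_force': np.float64(0.0), 'finger_gap': np.float64(1.006)}
scene [0.846 0.401 0.933]
divided_tray 0.59 [272. 270.] [ 0.581 -0.043  0.   ]
scale 0.66 [428. 396.] [0.523 0.334 0.   ]
steel_tray 0.91 [235. 149.] [ 0.452 -0.358  0.   ]
steel_tray 0.71 [194. 337.] [ 0.781 -0.022  0.   ]
saline_bottle 0.87 [362. 258.] [0.424 0.053 0.004]
saline_bottle 0.81 [295. 281.] [0.563 0.007 0.004]
saline_bottle 0.3 [235. 265.] [ 0.633 -0.098  0.004]
spray_bottle 0.75 [482. 278.] [0.27  0.239 0.004]
spray_bottle 0.66 [266. 248.] [ 0.56  -0.09   0.004]
large_weight 0.65 [235. 267.] [ 0.635 -0.095  0.004]
small_
[... 417 characters left out ...]
steel_tray 0.43 [304. 229.] [0.552 0.005 0.   ]
steel_tray 0.15 [217. 146.] [0.751 0.209 0.   ]
saline_bottle 0.86 [287. 285.] [0.422 0.047 0.004]
saline_bottle 0.57 [302. 230.] [0.549 0.01  0.004]
spray_bottle 0.72 [346. 222.] [ 0.566 -0.09   0.004]
spray_bottle 0.58 [207. 352.] [0.273 0.228 0.004]
large_weight 0.68 [346. 193.] [ 0.634 -0.093  0.004]
small_weight 0.64 [158. 246.] [0.51  0.328 0.062]
small_weight 0.37 [166. 243.] [0.514 0.311 0.062]
tube_rack 0.95 [317. 132.] [ 0.784 -0.026  0.   ]
steel_bucket 0.7 [398. 149.] [ 0.739 -0.217  0.   ]
steel_bucket 0.15 [465. 272.] [ 0.447 -0.363  0.   ]
swab_jar 0.79 [217. 145.] [0.753 0.21  0.   ]
swab_jar 0.56 [159. 245.] [0.517 0.341 0.   ]
```

View pics/scene0.png

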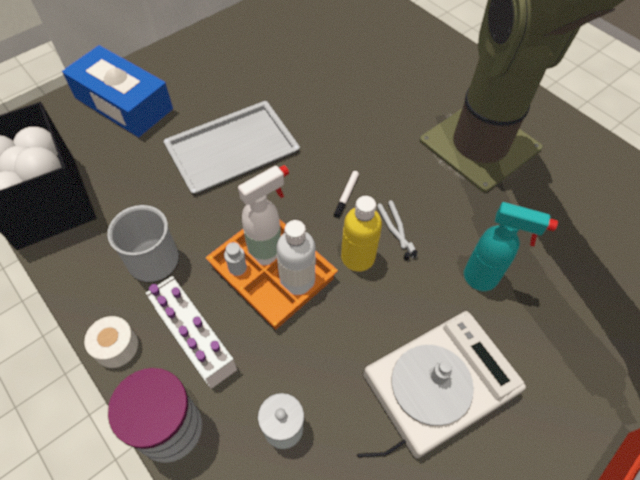

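View pics/top0.png

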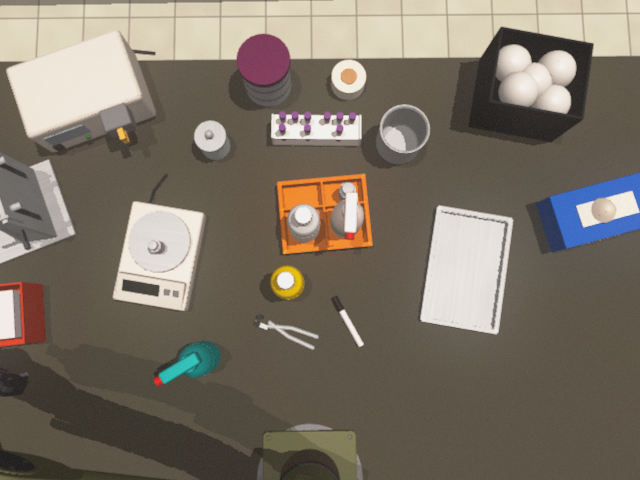

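The scene shows a saline bottle in the left front compartment (top view 302,225) and the spray bottle in the right front one (346,215). The large weight is at (346,190) and the small one on the pan at (155,245). The yellow bottle (287,283) and turquoise spray are decoys. The steel tray is on the right at (467,270).

```bash
cat >> h.py <<'E'
def rect(p,z,x0,x1,y0,y1,s=2.0):
    "ortho view at height z, s px/mm; image up=+x, left=+y"
    K=np.array(p["camera_matrix"]);R=np.array(p["R"]);t=np.array(p["t"])
    # pixel(u,v)-> X=x1-v/s/1000, Y=y1-u/s/1000
    k=1/(s*1000); A=np.array([[0,-k,x1],[-k,0,y1],[0,0,z],[0,0,1]])
    H=K@np.c_[R,t]@A
    return cv2.warpPerspective(p["frame"],np.linalg.inv(H),(int((y1-y0)*1000*s),int((x1-x0)*1000*s)))
E
python3 - <<'E'
from h import *
p=bot.snapshot("top")
def box(img,mask,x1,y1,name):
    c=max(cv2.findContours(mask,cv2.RETR_EXTERNAL,cv2.CHAIN_APPROX_NONE)[0],key=cv2.contourArea)
    r=cv2.minAreaRect(c); b=cv2.boxPoints(r); cv2.drawContours(img,[b.astype(int)],0,(0,255,0),1)
    print(name,"centre",np.round([x1-r[0][1]/2000,y1-r[0][0]/2000],4),"size mm",np.round(np.array(r[1])/2,1),"ang",round(r[2],1))
# tray
a=rect(p,.036,.46,.71,-.18,.10); h=cv2.cvtColor(a,cv2.COLOR_BGR2HSV)
m=cv2.inRange(h,(5,150,80),(22,255,255)); m=cv2.morphologyEx(m,cv2.MORPH_OPEN,np.ones((5,5)));box(a,m,.71,.10,"div")
b=rect(p,.016,.28,.62,-.50,-.24); g=cv2.cvtColor(b,cv2.COLOR_BGR2GRAY)
m=cv2.morphologyEx((g>110).astype(np.uint8)*255,cv2.MORPH_OPEN,np.ones((9,9)));box(b,m,.62,-.24,"steel")
c=rect(p,.062,.34,.62,.21,.45); g=cv2.cvtColor(c,cv2.COLOR_BGR2GRAY)
m=cv2.morphologyEx((g>110).astype(np.uint8)*255,cv2.MORPH_OPEN,np.ones((9,9)));box(c,m,.62,.45,"scale")
C=cv2.HoughCircles(cv2.GaussianBlur(g,(5,5),0),cv2.HOUGH_GRADIENT,1,50,param1=60,param2=15,minRadius=130,maxRadius=142)
for q in (C[0][:4] if C is not None else []):
    print("pan",.62-q[1]/2000,.45-q[0]/2000,q[2]/2); cv2.circle(c,(int(q[0]),int(q[1])),int(q[2]),(0,0,255),1)
    
H=max(i.shape[0] for i in (a,b,c)); o=np.hstack([cv2.copyMakeBorder(i,0,H-i.shape[0],0,0,cv2.BORDER_CONSTANT) for i in (a,b,c)])
o=cv2.resize(o,None,fx=.5,fy=.5,interpolation=cv2.INTER_AREA); print(o.shape); cv2.imwrite("pics/rect.png",o)
d=rect(p,.19,.46,.71,-.18,.10,3); cv2.imwrite("pics/caps.png",d[:,:800])
E
```

```text
div centre [ 0.5822 -0.0399] size mm [168.5 204.5] ang 85.3
steel centre [ 0.455  -0.3645] size mm [182.1 274.1] ang 10.5
scale centre [0.4888 0.3243] size mm [169.8 223.8] ang 10.2
pan 0.51925004 0.32524997 69.35
(340, 780, 3)
```

View pics/rect.png

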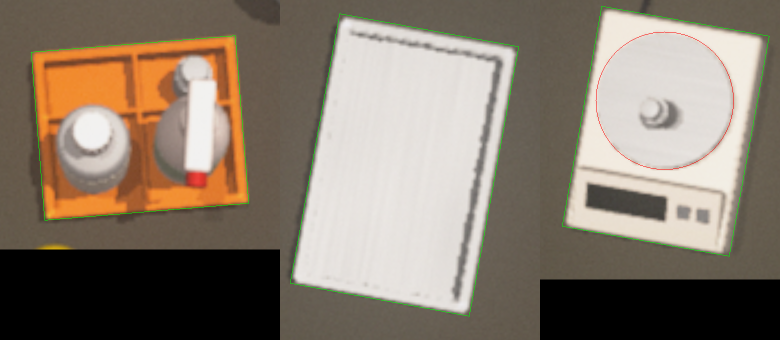

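View pics/caps.png

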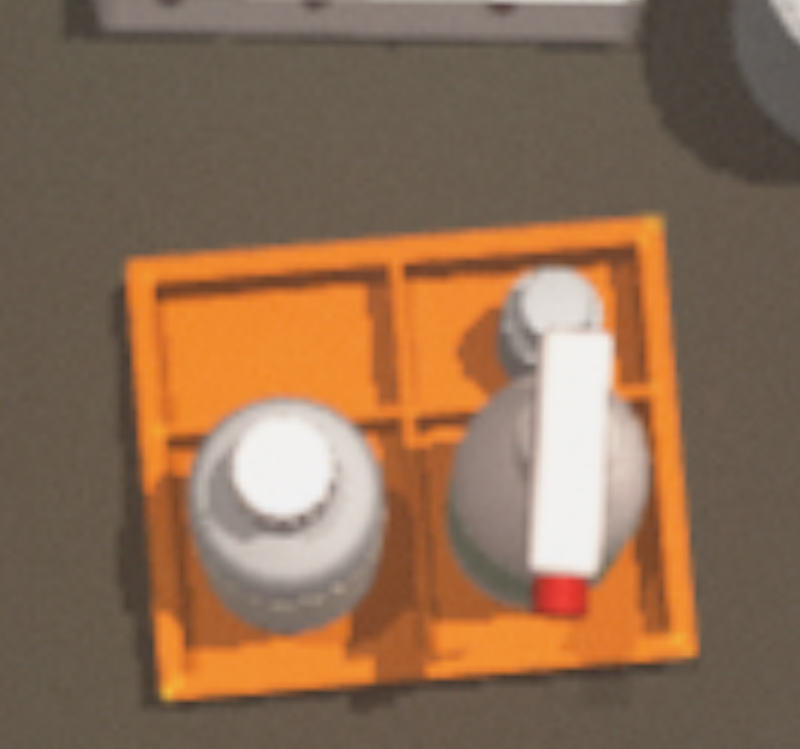

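The spray bar's yaw is about -3° and the tray's about +4.7°. The steel tray and scale are at about -10°. The circle fits the pan. Next I move above the saline bottle.

```bash
cat > go.py <<'E'
import sys; from h import *
s=bot.sense(); R=Ro.from_quat(s["tcp_rot"]).as_matrix(); psi=np.degrees(np.arctan2(-R[0,1],R[1,1]))
print("t",round(s["time_s"],2),"pos",np.round(s["position"],4),"psi",round(psi,2),"tilt",np.round(R[:2,2],3),"F",np.round(s["ft_force"],1),"gap",round(float(s["finger_gap"])*85.4,1),"grip",round(float(s["gripper_force"]),1))
if len(sys.argv)>=5:
    x,y,z,a=map(float,sys.argv[1:5]); d=R.T@(np.array([x,y,z])-s["position"])*1000
    print("delta",np.round(d).astype(int),"spin",round(np.radians(psi-a),3))
E
python3 go.py .553 .005 .33 4.7; python3 go.py .269 .564 .33 4.7
```

```text
t 1.15 pos [0.2689 0.5642 0.2313] psi -25.48 tilt [0. 0.] F [-0.5 -0.3  0.4] gap 85.3 grip 0.0
delta [-497 -383  -99] spin -0.527
t 1.15 pos [0.2689 0.5642 0.2313] psi -25.48 tilt [0. 0.] F [-0.5 -0.3  0.4] gap 85.3 grip 0.0
delta [  0   0 -99] spin -0.527
```

```bash
python3 -m pendant '[{"delta_pos":[0,0,-50],"spin":-0.1},{"delta_pos":[0,0,-99],"spin":-0.2},{"delta_pos":[-497,-383,-99],"spin":-0.527},{"delta_pos":[-497,-383,-99],"spin":-0.527},{"delta_pos":[-497,-383,-99],"spin":-0.527},{"delta_pos":[-497,-383,-99],"spin":-0.527},{"delta_pos":[-497,-383,-99],"spin":-0.527},{"delta_pos":[-497,-383,-99],"spin":-0.527},{"delta_pos":[-497,-383,-99],"spin":-0.527},{"delta_pos":[-497,-383,-99],"spin":-0.527},{"delta_pos":[-497,-383,-99],"spin":-0.527},{"delta_pos":[-497,-383,-99],"spin":-0.527},{"delta_pos":[-497,-383,-99],"spin":-0.527},{"delta_pos":[-497,-383,-99],"spin":-0.527},{"delta_pos":[-497,-383,-99],"spin":-0.527},{"delta_pos":[-497,-383,-99],"spin":-0.527},{"delta_pos":[-497,-383,-99],"spin":-0.527},{"delta_pos":[-497,-383,-99],"spin":-0.527}]' 60 40
python3 go.py .553 .005 .33 4.7
python3 - <<'E'
from h import *
s=bot.sense(); p=bot.snapshot("wrist"); cv2.imwrite("pics/w1.png",p["frame"])
print(np.round(p["T_tool_cam"],3),np.round(p["camera_matrix"]))
for n in ["saline_bottle","spray_bottle","large_weight"]:
    for m in bot.mark_of(n,p)[:2]: print(n,m["confidence"],np.round(m["xy"]),np.round(at_z(p,m["xy"],.004,s),4))
E
```

```text
time_s: 2.95
position: [0.5522, 0.0065, 0.3304]
tcp_rot: [-0.042, 0.999, 0.001, -0.0]
ft_force: [-0.3, -0.0, 0.1]
finger_gap: 0.703
gripper_force: 0.0
t 2.95 pos [0.5522 0.0065 0.3304] psi 4.86 tilt [-0.     0.001] F [-0.3 -0.   0.1] gap 60.1 grip 0.0
delta [-1 -2  0] spin 0.003
[[-0.001 -0.956 -0.293  0.075]
 [ 1.    -0.001 -0.    -0.   ]
 [ 0.    -0.293  0.956 -0.144]
 [ 0.     0.     0.     1.   ]] [[373.   0. 319.]
 [  0. 373. 239.]
 [  0.   0.   1.]]
saline_bottle 0.83 [319. 190.] [0.556 0.007 0.004]
saline_bottle 0.69 [359.  81.] [0.4257 0.0428 0.004 ]
spray_bottle 0.57 [243. 188.] [ 0.5621 -0.0886  0.004 ]
large_weight 0.87 [238. 244.] [ 0.6371 -0.093   0.004 ]
```

View pics/w1.png

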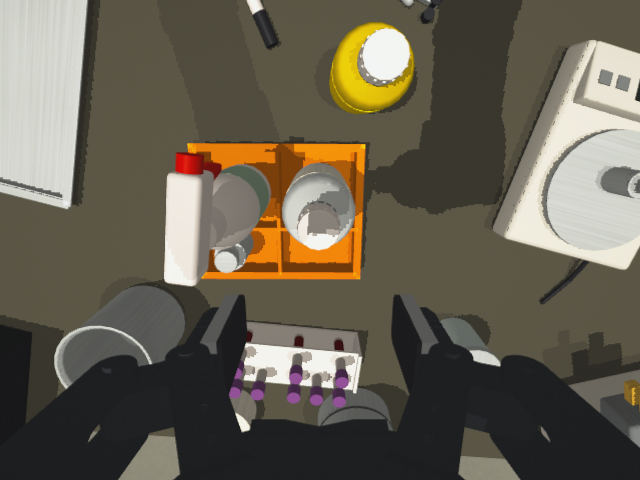

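The wrist view shows the saline cap at (319,228), centred between the fingers. The spray bottle is left at (188,230) and the yellow one at (375,65).

```bash
python3 -m pendant '[{"delta_pos":[-3,0,45],"spin":0},{"delta_pos":[-3,0,90],"spin":0},{"delta_pos":[-3,0,125],"spin":0},{"delta_pos":[-3,0,150],"spin":0},{"delta_pos":[-3,0,165],"spin":0},{"delta_pos":[-3,0,172],"spin":0},{"delta_pos":[-3,0,172],"spin":0}]' && python3 -m pendant '[{"delta_pos":[0,0,0],"spin":0},{"delta_pos":[0,0,0],"spin":0},{"delta_pos":[0,0,0],"spin":0},{"delta_pos":[0,0,0],"spin":0},{"delta_pos":[0,0,0],"spin":0},{"delta_pos":[0,0,0],"spin":0},{"delta_pos":[0,0,0],"spin":0},{"delta_pos":[0,0,0],"spin":0}]' 20 50; python3 go.py
```

```text
time_s: 3.85
position: [0.5553, 0.0054, 0.1578]
tcp_rot: [-0.042, 0.999, 0.0, -0.001]
ft_force: [-0.4, -1.2, 0.2]
finger_gap: 0.706
gripper_force: 0.0
time_s: 4.65
position: [0.5567, 0.0054, 0.1595]
tcp_rot: [-0.041, 0.999, 0.0, 0.001]
ft_force: [-0.0, 0.6, 6.1]
finger_gap: 0.382
gripper_force: 50.1
t 4.65 pos [0.5567 0.0054 0.1595] psi 4.72 tilt [0.003 0.001] F [-0.   0.6  6.1] gap 32.6 grip 50.1
```

```bash
python3 -m pendant '[{"delta_pos":[0,0,-8],"spin":0},{"delta_pos":[0,0,-25],"spin":0},{"delta_pos":[0,0,-55],"spin":0},{"delta_pos":[0,0,-90],"spin":0},{"delta_pos":[0,0,-125],"spin":0},{"delta_pos":[0,0,-160],"spin":0},{"delta_pos":[0,0,-195],"spin":0},{"delta_pos":[0,0,-225],"spin":0},{"delta_pos":[0,0,-245],"spin":0},{"delta_pos":[0,0,-252],"spin":0},{"delta_pos":[0,0,-252],"spin":0}]'; python3 go.py .504 -.373 .405 4.7
```

```text
time_s: 5.75
position: [0.5556, 0.0047, 0.4106]
tcp_rot: [-0.041, 0.999, -0.0, 0.0]
ft_force: [0.4, -0.3, -4.1]
finger_gap: 0.381
gripper_force: 50.0
t 5.75 pos [0.5556 0.0047 0.4106] psi 4.7 tilt [ 0.001 -0.   ] F [ 0.4 -0.3 -4.1] gap 32.5 grip 50.0
delta [  82 -372    6] spin -0.0
```

```bash
python3 -m pendant '[{"delta_pos":[3,-15,0],"spin":0},{"delta_pos":[10,-45,0],"spin":0},{"delta_pos":[18,-83,0],"spin":0},{"delta_pos":[27,-123,0],"spin":0},{"delta_pos":[36,-163,0],"spin":0},{"delta_pos":[45,-203,0],"spin":0},{"delta_pos":[54,-243,0],"spin":0},{"delta_pos":[62,-283,0],"spin":0},{"delta_pos":[70,-319,20],"spin":0},{"delta_pos":[76,-347,45],"spin":0},{"delta_pos":[80,-364,75],"spin":0},{"delta_pos":[82,-372,110],"spin":0},{"delta_pos":[82,-372,145],"spin":0},{"delta_pos":[82,-372,180],"spin":0},{"delta_pos":[82,-372,205],"spin":0},{"delta_pos":[82,-372,220],"spin":0},{"delta_pos":[82,-372,228],"spin":0},{"delta_pos":[82,-372,228],"spin":0},{"delta_pos":[82,-372,228],"spin":0}]'; python3 go.py .504 -.373 .159 4.7
python3 - <<'E'
from h import *
p=bot.snapshot("top"); cv2.imwrite("pics/t2.png",p["frame"][150:360,380:560].repeat(3,0).repeat(3,1))
E
```

```text
time_s: 7.65
position: [0.5044, -0.3732, 0.1825]
tcp_rot: [-0.041, 0.999, -0.0, 0.0]
ft_force: [-0.1, 0.4, -2.5]
finger_gap: 0.385
gripper_force: 50.1
t 7.65 pos [ 0.5044 -0.3732  0.1825] psi 4.69 tilt [ 0. -0.] F [-0.1  0.4 -2.5] gap 32.9 grip 50.1
delta [ 0  0 23] spin -0.0
```

View pics/t2.png

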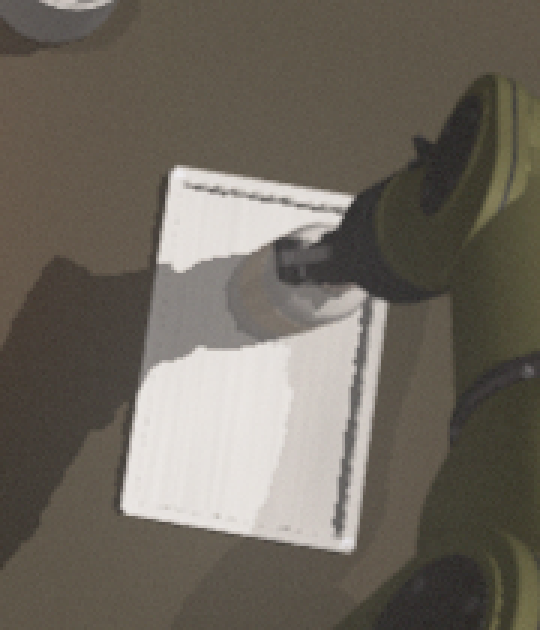

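The bottle hangs upright over the rear half of the tray, at about (290,285) in the crop. I lower it slowly until it touches.

```bash
python3 -m pendant '[{"delta_pos":[0,0,8],"spin":0},{"delta_pos":[0,0,14],"spin":0},{"delta_pos":[0,0,18],"spin":0},{"delta_pos":[0,0,21],"spin":0},{"delta_pos":[0,0,23],"spin":0},{"delta_pos":[0,0,23],"spin":0},{"delta_pos":[0,0,23],"spin":0}]'
```

```text
time_s: 8.4
position: [0.5047, -0.3726, 0.1593]
tcp_rot: [-0.041, 0.999, -0.0, 0.0]
ft_force: [1.5, 0.0, -2.6]
finger_gap: 0.381
gripper_force: 50.5
```

```bash
python3 -m pendant '[{"delta_pos":[0,0,1],"spin":0},{"delta_pos":[0,0,2],"spin":0},{"delta_pos":[0,0,2],"spin":0},{"delta_pos":[0,0,2],"spin":0}]'; python3 -m pendant '[{"delta_pos":[0,0,0],"spin":0},{"delta_pos":[0,0,0],"spin":0},{"delta_pos":[0,0,0],"spin":0},{"delta_pos":[0,0,0],"spin":0},{"delta_pos":[0,0,0],"spin":0}]' 60; python3 go.py .504 -.373 .41 -3.1
```

```text
time_s: 8.8
position: [0.5052, -0.3727, 0.1586]
tcp_rot: [-0.041, 0.999, -0.0, 0.001]
ft_force: [-2.2, 1.2, 4.9]
finger_gap: 0.386
gripper_force: 51.1
time_s: 9.3
position: [0.5046, -0.3726, 0.1572]
tcp_rot: [-0.041, 0.999, 0.0, -0.0]
ft_force: [-0.0, 0.6, 1.0]
finger_gap: 0.704
gripper_force: 0.0
t 9.3 pos [ 0.5046 -0.3726  0.1572] psi 4.71 tilt [-0.  0.] F [-0.   0.6  1. ] gap 60.1 grip 0.0
delta [   1    0 -253] spin 0.136
```

```bash
python3 -m pendant '[{"delta_pos":[0,0,-40],"spin":0},{"delta_pos":[0,0,-85],"spin":0},{"delta_pos":[0,0,-130],"spin":0},{"delta_pos":[0,0,-175],"spin":0}]'; python3 go.py .563 -.0885 .34 -3.1
```

```text
time_s: 9.7
position: [0.5043, -0.3724, 0.3341]
tcp_rot: [-0.041, 0.999, 0.0, -0.0]
ft_force: [0.3, -1.3, -0.1]
finger_gap: 0.702
gripper_force: 0.0
t 9.7 pos [ 0.5043 -0.3724  0.3341] psi 4.72 tilt [-0.  0.] F [ 0.3 -1.3 -0.1] gap 60.0 grip 0.0
delta [-82 278  -6] spin 0.136
```

```bash
python3 -m pendant '[{"delta_pos":[-82,278,-6],"spin":0.136},{"delta_pos":[-82,278,-6],"spin":0.136},{"delta_pos":[-82,278,-6],"spin":0.136},{"delta_pos":[-82,278,-6],"spin":0.136},{"delta_pos":[-82,278,-6],"spin":0.136},{"delta_pos":[-82,278,-6],"spin":0.136},{"delta_pos":[-82,278,-6],"spin":0.136},{"delta_pos":[-82,278,-6],"spin":0.136},{"delta_pos":[-82,278,-6],"spin":0.136}]' ; python3 go.py .563 -.0885 .34 -3.1
python3 - <<'E'
from h import *
s=bot.sense(); p=bot.snapshot("wrist"); f=p["frame"]; cv2.imwrite("pics/w2.png",f)
for n in ["spray_bottle","large_weight","saline_bottle"]:
    for m in bot.mark_of(n,p)[:2]: print(n,m["confidence"],np.round(m["xy"]),np.round(at_z(p,m["xy"],.004,s),4))
# nozzle red centroid at z~.213
h=cv2.cvtColor(f,cv2.COLOR_BGR2HSV); m=cv2.inRange(h,(0,170,80),(5,255,255))|cv2.inRange(h,(172,170,80),(180,255,255))
n,l,st,c=cv2.connectedComponentsWithStats(m)
for i in range(1,n):
    if st[i,4]>60: print(st[i],np.round(c[i]),np.round(at_z(p,c[i],.213,s),4))
E
```

```text
time_s: 10.6
position: [0.5631, -0.0905, 0.3381]
tcp_rot: [0.028, 1.0, -0.001, -0.0]
ft_force: [-0.4, -0.9, 0.2]
finger_gap: 0.702
gripper_force: 0.0
t 10.6 pos [ 0.5631 -0.0905  0.3381] psi -3.21 tilt [-0.    -0.001] F [-0.4 -0.9  0.2] gap 59.9 grip 0.0
delta [ 0  2 -2] spin -0.002
saline_bottle 0.77 [426.  64.] [0.4283 0.0417 0.004 ]
saline_bottle 0.67 [ 90. 152.] [ 0.5048 -0.3751  0.004 ]
[312 148  25  19 465] [324. 157.] [ 0.5103 -0.0843  0.213 ]
```

View pics/w2.png

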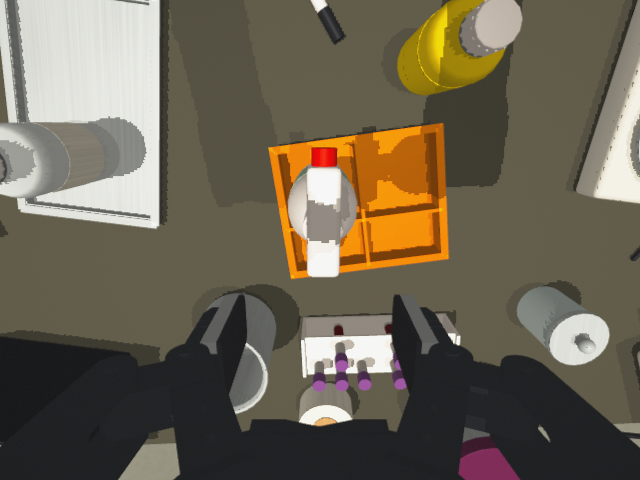

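The wrist view shows the spray head running straight down the picture at column 323 (nozzle 324,157), so its yaw matches. The saline bottle stands upright in the steel tray.

```bash
python3 -m pendant '[{"delta_pos":[-2,3,0],"spin":0},{"delta_pos":[-2,3,40],"spin":0},{"delta_pos":[-2,3,80],"spin":0},{"delta_pos":[-2,3,115],"spin":0},{"delta_pos":[-2,3,145],"spin":0},{"delta_pos":[-2,3,163],"spin":0},{"delta_pos":[-2,3,172],"spin":0},{"delta_pos":[-2,3,175],"spin":0},{"delta_pos":[-2,3,175],"spin":0}]' && python3 -m pendant '[{"delta_pos":[0,0,0],"spin":0},{"delta_pos":[0,0,0],"spin":0},{"delta_pos":[0,0,0],"spin":0},{"delta_pos":[0,0,0],"spin":0},{"delta_pos":[0,0,0],"spin":0},{"delta_pos":[0,0,0],"spin":0},{"delta_pos":[0,0,0],"spin":0},{"delta_pos":[0,0,0],"spin":0}]' 20 50; python3 go.py
```

```text
time_s: 11.7
position: [0.5662, -0.0859, 0.1637]
tcp_rot: [0.027, 1.0, 0.0, 0.0]
ft_force: [0.5, -0.1, 0.2]
finger_gap: 0.7
gripper_force: 0.0
time_s: 12.5
position: [0.5665, -0.0865, 0.1645]
tcp_rot: [0.027, 1.0, -0.0, 0.001]
ft_force: [-0.1, -2.4, 6.4]
finger_gap: 0.356
gripper_force: 49.7
t 12.5 pos [ 0.5665 -0.0865  0.1645] psi -3.11 tilt [ 0.002 -0.001] F [-0.1 -2.4  6.4] gap 30.4 grip 49.7
```

```bash
python3 -m pendant '[{"delta_pos":[0,0,-8],"spin":0},{"delta_pos":[0,0,-25],"spin":0},{"delta_pos":[0,0,-50],"spin":0},{"delta_pos":[0,0,-80],"spin":0},{"delta_pos":[0,0,-95],"spin":0},{"delta_pos":[0,0,-100],"spin":0},{"delta_pos":[0,0,-100],"spin":0}]'; python3 go.py .408 -.356 .264 -10
```

```text
time_s: 13.2
position: [0.5651, -0.0857, 0.2631]
tcp_rot: [0.027, 1.0, 0.0, -0.0]
ft_force: [0.5, -0.6, -6.9]
finger_gap: 0.365
gripper_force: 50.3
t 13.2 pos [ 0.5651 -0.0857  0.2631] psi -3.07 tilt [-0.001  0.   ] F [ 0.5 -0.6 -6.9] gap 31.2 grip 50.3
delta [ 142 -278   -1] spin 0.121
```

```bash
python3 -m pendant '[{"delta_pos":[8,-15,0],"spin":0},{"delta_pos":[23,-45,0],"spin":0},{"delta_pos":[41,-80,0],"spin":0},{"delta_pos":[60,-117,0],"spin":0},{"delta_pos":[79,-154,0],"spin":0},{"delta_pos":[98,-191,0],"spin":0},{"delta_pos":[115,-225,0],"spin":0},{"delta_pos":[129,-253,0],"spin":0},{"delta_pos":[138,-270,0],"spin":0},{"delta_pos":[142,-278,10],"spin":0},{"delta_pos":[142,-278,35],"spin":0},{"delta_pos":[142,-278,60],"spin":0},{"delta_pos":[142,-278,80],"spin":0},{"delta_pos":[142,-278,90],"spin":0},{"delta_pos":[142,-278,95],"spin":0},{"delta_pos":[142,-278,98],"spin":0},{"delta_pos":[142,-278,100],"spin":0},{"delta_pos":[142,-278,100],"spin":0},{"delta_pos":[142,-278,100],"spin":0}]'; python3 go.py .408 -.356 .164 -3
```

```text
time_s: 15.1
position: [0.4092, -0.3561, 0.1638]
tcp_rot: [0.027, 1.0, -0.0, 0.001]
ft_force: [-0.1, 0.1, -5.6]
finger_gap: 0.36
gripper_force: 50.7
t 15.1 pos [ 0.4092 -0.3561  0.1638] psi -3.08 tilt [ 0.001 -0.001] F [-0.1  0.1 -5.6] gap 30.7 grip 50.7
delta [1 0 0] spin -0.001
```

```bash
python3 -m pendant '[{"delta_pos":[0,0,1],"spin":0},{"delta_pos":[0,0,2],"spin":0},{"delta_pos":[0,0,2],"spin":0},{"delta_pos":[0,0,2],"spin":0}]'; python3 -m pendant '[{"delta_pos":[0,0,0],"spin":0},{"delta_pos":[0,0,0],"spin":0},{"delta_pos":[0,0,0],"spin":0},{"delta_pos":[0,0,0],"spin":0},{"delta_pos":[0,0,0],"spin":0},{"delta_pos":[0,0,-30],"spin":0},{"delta_pos":[0,0,-75],"spin":0},{"delta_pos":[0,0,-120],"spin":0},{"delta_pos":[0,0,-165],"spin":0}]' 60; python3 go.py .508 .327 .33 -10
python3 - <<'E'
from h import *
p=bot.snapshot("scene"); cv2.imwrite("pics/s3.png",p["frame"][60:330,100:460].repeat(2,0).repeat(2,1))
E
```

```text
time_s: 15.5
position: [0.4096, -0.3566, 0.1634]
tcp_rot: [0.027, 1.0, -0.001, 0.001]
ft_force: [-2.3, 1.3, 9.3]
finger_gap: 0.36
gripper_force: 52.1
time_s: 16.4
position: [0.4086, -0.3556, 0.3279]
tcp_rot: [0.027, 1.0, 0.0, -0.0]
ft_force: [0.2, -0.9, 0.1]
finger_gap: 0.702
gripper_force: 0.0
t 16.4 pos [ 0.4086 -0.3556  0.3279] psi -3.07 tilt [-0.  0.] F [ 0.2 -0.9  0.1] gap 59.9 grip 0.0
delta [-63 687  -2] spin 0.121
```

View pics/s3.png

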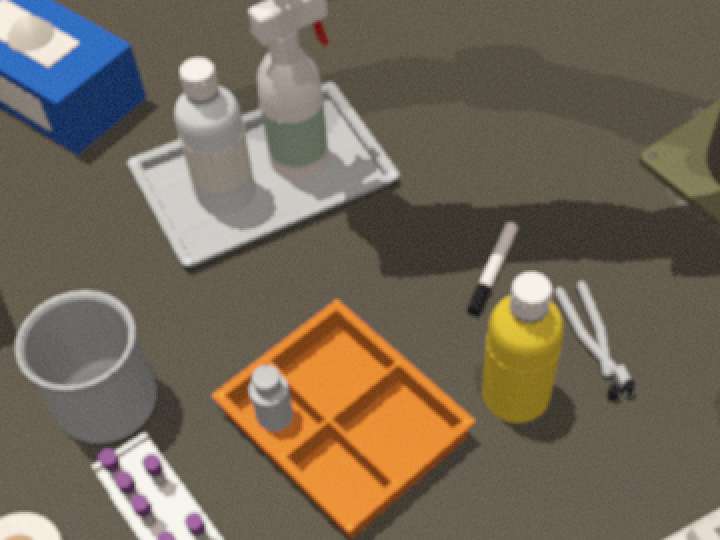

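Both bottles stand in the steel tray: saline at (215,150) and spray at (295,120) in the crop. The divided tray now holds only the large weight. Next is the small weight.

```bash
python3 -m pendant '[{"delta_pos":[-63,687,-2],"spin":-0.136},{"delta_pos":[-63,687,-2],"spin":-0.136},{"delta_pos":[-63,687,-2],"spin":-0.136},{"delta_pos":[-63,687,-2],"spin":-0.136},{"delta_pos":[-63,687,-2],"spin":-0.136},{"delta_pos":[-63,687,-2],"spin":-0.136},{"delta_pos":[-63,687,-2],"spin":-0.136},{"delta_pos":[-63,687,-2],"spin":-0.136},{"delta_pos":[-63,687,-2],"spin":-0.136},{"delta_pos":[-63,687,-2],"spin":-0.136},{"delta_pos":[-63,687,-2],"spin":-0.136},{"delta_pos":[-63,687,-2],"spin":-0.136},{"delta_pos":[-63,687,-2],"spin":-0.136},{"delta_pos":[-63,687,-2],"spin":-0.136},{"delta_pos":[-63,687,48],"spin":-0.136},{"delta_pos":[-63,687,78],"spin":-0.136},{"delta_pos":[-63,687,98],"spin":-0.136},{"delta_pos":[-63,687,98],"spin":-0.136}]' 50
python3 go.py
python3 - <<'E'
from h import *
s=bot.sense(); p=bot.snapshot("wrist"); f=p["frame"]; cv2.imwrite("pics/w3.png",f)
for n,z in [("small_weight",.062),("large_weight",.004),("scale",0)]:
    for m in bot.mark_of(n,p)[:2]: print(n,m["confidence"],np.round(m["xy"]),np.round(at_z(p,m["xy"],z,s),4))
p=bot.snapshot("top")
for n,z in [("large_weight",.004),("small_weight",.062),("saline_bottle",.003),("spray_bottle",.003),("divided_tray",0)]:
    for m in bot.mark_of(n,p)[:2]: print(n,m["confidence"],np.round(m["xy"]),np.round(at_z(p,m["xy"],z,s),4))
E
```

```text
time_s: 18.25
position: [0.5069, 0.3252, 0.2249]
tcp_rot: [-0.041, 0.999, -0.002, -0.003]
ft_force: [-0.6, 0.1, -1.0]
finger_gap: 0.584
gripper_force: 0.0
t 18.25 pos [0.5069 0.3252 0.2249] psi 4.74 tilt [-0.006 -0.004] F [-0.6  0.1 -1. ] gap 49.9 grip 0.0
small_weight 0.84 [322. 219.] [0.5074 0.3268 0.062 ]
small_weight 0.41 [  8. 407.] [0.7253 0.0318 0.062 ]
scale 0.71 [317. 221.] [0.5251 0.3239 0.    ]
large_weight 0.5 [347. 194.] [ 0.6323 -0.0958  0.004 ]
large_weight 0.17 [316. 136.] [ 0.7726 -0.0254  0.004 ]
small_weight 0.45 [158. 243.] [0.5152 0.3269 0.062 ]
saline_bottle 0.77 [469. 246.] [ 0.5074 -0.3752  0.003 ]
saline_bottle 0.69 [288. 283.] [0.4259 0.0427 0.003 ]
spray_bottle 0.75 [462. 291.] [ 0.4038 -0.3542  0.003 ]
divided_tray 0.9 [327. 216.] [ 0.5815 -0.047   0.    ]
```

View pics/w3.png

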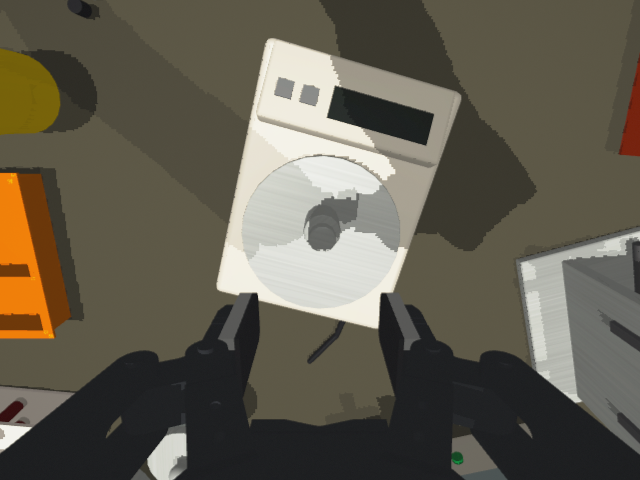

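The wrist view shows the small weight's knob at (321,235), and the pan spanning columns 242–401 and rows 155–308.

```bash
python3 - <<'E'
from h import *
s=bot.sense(); p=bot.snapshot("wrist")
print("knob",at_z(p,(321,235),.119,s).round(4))
e=[at_z(p,q,.062,s)[:2] for q in [(242,233),(401,233),(320,155),(320,308)]]; print(np.round(e,4)); 
print("pan y",(e[0][1]+e[1][1])/2,"x",(e[2][0]+e[3][0])/2)
E
python3 go.py .5085 .326 .095 4.7
```

```text
knob [0.5089 0.3283 0.119 ]
[[0.5294 0.2617]
 [0.5183 0.399 ]
 [0.4581 0.3236]
 [0.5958 0.3349]]
pan y 0.3303288722906252 x 0.5269477922684145
t 18.8 pos [0.5089 0.3268 0.2288] psi 4.7 tilt [0.001 0.001] F [-0.5 -0.3 -0.3] gap 50.1 grip 0.0
delta [  1  -1 134] spin 0.0
```

```bash
python3 -m pendant '[{"delta_pos":[0,1,40],"spin":0},{"delta_pos":[0,1,80],"spin":0},{"delta_pos":[0,1,115],"spin":0},{"delta_pos":[0,1,138],"spin":0},{"delta_pos":[0,1,150],"spin":0},{"delta_pos":[0,1,156],"spin":0},{"delta_pos":[0,1,156],"spin":0}]' && python3 -m pendant '[{"delta_pos":[0,0,0],"spin":0},{"delta_pos":[0,0,0],"spin":0},{"delta_pos":[0,0,0],"spin":0},{"delta_pos":[0,0,0],"spin":0},{"delta_pos":[0,0,0],"spin":0},{"delta_pos":[0,0,0],"spin":0},{"delta_pos":[0,0,0],"spin":0},{"delta_pos":[0,0,0],"spin":0}]' 10 40; python3 go.py
```

```text
time_s: 19.5
position: [0.5088, 0.328, 0.0724]
tcp_rot: [-0.041, 0.999, 0.0, 0.0]
ft_force: [0.6, 0.4, 0.4]
finger_gap: 0.587
gripper_force: 0.0
time_s: 20.3
position: [0.5095, 0.3283, 0.0738]
tcp_rot: [-0.041, 0.999, 0.001, 0.001]
ft_force: [-1.2, -1.6, 5.5]
finger_gap: 0.315
gripper_force: 39.5
t 20.3 pos [0.5095 0.3283 0.0738] psi 4.7 tilt [0.002 0.001] F [-1.2 -1.6  5.5] gap 26.9 grip 39.5
```

```bash
python3 -m pendant '[{"delta_pos":[0,0,-8],"spin":0},{"delta_pos":[0,0,-30],"spin":0},{"delta_pos":[0,0,-60],"spin":0},{"delta_pos":[0,0,-90],"spin":0},{"delta_pos":[0,0,-110],"spin":0},{"delta_pos":[0,0,-110],"spin":0}]' >/dev/null
python3 - <<'E'
from h import *
p=bot.snapshot("wrist")
a=np.radians(-3.2); R=np.array([[-np.cos(a),-np.sin(a),0],[-np.sin(a),np.cos(a),0],[0,0,-1]])
s=dict(position=np.array([.5631,-.0905,.3381]),tcp_rot=Ro.from_matrix(R).as_quat())
q=np.array([at_z(p,c,.036,s)[:2] for c in [(270,148),(443,124),(448,259),(292,278)]]); print(q.round(4),q.mean(0).round(4))
d=q[1]-q[0]+q[2]-q[3]; yaw=np.arctan2(-d[0],d[1]); print("yaw",np.degrees(yaw))
# top view now that the tray is nearly empty
p=bot.snapshot("top"); a=rect(p,.036,.46,.71,-.18,.10); h=cv2.cvtColor(a,cv2.COLOR_BGR2HSV)
m=cv2.morphologyEx(cv2.inRange(h,(5,150,80),(22,255,255)),cv2.MORPH_OPEN,np.ones((5,5)))
r=cv2.minAreaRect(max(cv2.findContours(m,0,1)[0],key=cv2.contourArea)); print("top",.71-r[0][1]/2000,.10-r[0][0]/2000,r[1],r[2])
c=np.array([.5825,-.041]); y=np.radians(4.7); Rz=np.array([[np.cos(y),-np.sin(y)],[np.sin(y),np.cos(y)]])
print("LR",c+Rz@[.047,.047])
E
python3 go.py .6255 .0095 .184 4.7
```

```text
[[ 0.5112 -0.1446]
 [ 0.4959  0.0551]
 [ 0.6607  0.0681]
 [ 0.6755 -0.1317]] [ 0.5858 -0.0383]
yaw 4.317490222331916
top 0.5819199523925781 -0.03984129333496092 (338.90667724609375, 410.5362243652344) 85.27368927001953
LR [0.62549085 0.00969307]
t 21.0 pos [0.5084 0.3273 0.182 ] psi 4.71 tilt [-0. -0.] F [ 0.8 -0.7 -2.3] gap 27.1 grip 39.6
delta [ -91 -326   -2] spin 0.0
```

```bash
python3 -m pendant '[{"delta_pos":[-5,-17,0],"spin":0},{"delta_pos":[-14,-50,0],"spin":0},{"delta_pos":[-25,-90,0],"spin":0},{"delta_pos":[-38,-132,0],"spin":0},{"delta_pos":[-50,-174,0],"spin":0},{"delta_pos":[-62,-216,0],"spin":0},{"delta_pos":[-73,-256,0],"spin":0},{"delta_pos":[-83,-290,0],"spin":0},{"delta_pos":[-90,-314,0],"spin":0},{"delta_pos":[-93,-324,0],"spin":0},{"delta_pos":[-93,-324,30],"spin":0},{"delta_pos":[-93,-324,65],"spin":0},{"delta_pos":[-93,-324,95],"spin":0},{"delta_pos":[-93,-324,120],"spin":0},{"delta_pos":[-93,-324,138],"spin":0},{"delta_pos":[-93,-324,150],"spin":0},{"delta_pos":[-93,-324,158],"spin":0},{"delta_pos":[-93,-324,163],"spin":0},{"delta_pos":[-93,-324,165],"spin":0},{"delta_pos":[-93,-324,165],"spin":0}]'; python3 go.py .627 .0115 .0158 4.7
```

```text
time_s: 23.0
position: [0.6283, 0.0126, 0.0177]
tcp_rot: [-0.041, 0.999, 0.0, 0.0]
ft_force: [0.2, 0.3, -1.6]
finger_gap: 0.318
gripper_force: 39.7
t 23.0 pos [0.6283 0.0126 0.0177] psi 4.71 tilt [0.001 0.   ] F [ 0.2  0.3 -1.6] gap 27.1 grip 39.7
delta [ 1 -1  2] spin 0.0
```

```bash
python3 -m pendant '[{"delta_pos":[1,0,1],"spin":0},{"delta_pos":[1,0,2],"spin":0},{"delta_pos":[1,0,3],"spin":0},{"delta_pos":[1,0,3],"spin":0}]'; python3 -m pendant '[{"delta_pos":[0,0,0],"spin":0},{"delta_pos":[0,0,0],"spin":0},{"delta_pos":[0,0,0],"spin":0},{"delta_pos":[0,0,0],"spin":0},{"delta_pos":[0,0,-20],"spin":0},{"delta_pos":[0,0,-60],"spin":0},{"delta_pos":[0,0,-105],"spin":0},{"delta_pos":[0,0,-150],"spin":0},{"delta_pos":[0,0,-170],"spin":0},{"delta_pos":[0,0,-170],"spin":0}]' 40; python3 go.py .636 -.094 .185 4.7
python3 - <<'E'
from h import *
s=bot.sense(); p=bot.snapshot("wrist"); cv2.imwrite("pics/w4.png",p["frame"])
for n in ["small_weight","large_weight"]:
    for m in bot.mark_of(n,p)[:2]: print(n,m["confidence"],np.round(m["xy"]),np.round(at_z(p,m["xy"],.004,s),4))
E
```

```text
time_s: 23.4
position: [0.6272, 0.0124, 0.0158]
tcp_rot: [-0.041, 0.999, -0.0, 0.0]
ft_force: [-2.2, 0.0, 7.7]
finger_gap: 0.313
gripper_force: 40.7
time_s: 24.4
position: [0.6294, 0.0129, 0.1881]
tcp_rot: [-0.041, 0.999, 0.0, 0.004]
ft_force: [0.2, -0.3, -0.5]
finger_gap: 0.47
gripper_force: 0.0
t 24.4 pos [0.6294 0.0129 0.1881] psi 4.69 tilt [0.007 0.001] F [ 0.2 -0.3 -0.5] gap 40.1 grip 0.0
delta [   2 -107    3] spin -0.0
small_weight 0.77 [317. 206.] [0.6254 0.0112 0.004 ]
large_weight 0.89 [200. 209.] [ 0.6367 -0.0934  0.004 ]
```

View pics/w4.png

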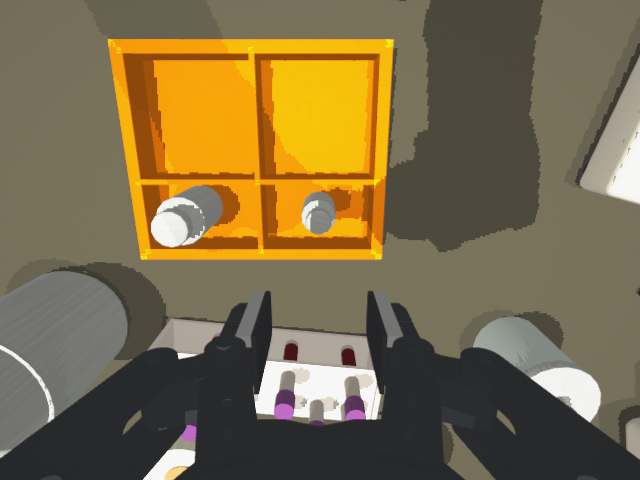

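The small weight stands upright in the middle of the left rear compartment (318,212). The large weight's knob is at (172,228).

```bash
python3 -m pendant '[{"delta_pos":[2,-107,0],"spin":0},{"delta_pos":[2,-107,0],"spin":0},{"delta_pos":[2,-107,0],"spin":0},{"delta_pos":[2,-107,0],"spin":0},{"delta_pos":[2,-107,0],"spin":0}]' 52 >/dev/null
python3 - <<'E'
from h import *
s=bot.sense(); p=bot.snapshot("wrist")
for n in ["large_weight"]:
    for m in bot.mark_of(n,p)[:2]: print(n,m["confidence"],np.round(m["xy"]),np.round(at_z(p,m["xy"],.004,s),4))
    for m in bot.spot_in(n,p)[:1]: print("mid",np.round(at_z(p,m["xy"],.045,s),4))
E
python3 go.py .6365 -.0935 .041 4.7
```

```text
large_weight 0.83 [320. 215.] [ 0.6341 -0.0911  0.004 ]
mid [ 0.6325 -0.091   0.045 ]
t 25.2 pos [ 0.6336 -0.0917  0.184 ] psi 4.91 tilt [-0.001  0.002] F [-0.   0.4  0.2] gap 51.7 grip 0.0
delta [ -3  -2 143] spin 0.004
```

```bash
python3 -m pendant '[{"delta_pos":[-1,0,40],"spin":0},{"delta_pos":[-1,0,80],"spin":0},{"delta_pos":[-1,0,110],"spin":0},{"delta_pos":[-1,0,130],"spin":0},{"delta_pos":[-1,0,138],"spin":0},{"delta_pos":[-1,0,141],"spin":0},{"delta_pos":[-1,0,141],"spin":0}]' && python3 -m pendant '[{"delta_pos":[0,0,0],"spin":0},{"delta_pos":[0,0,0],"spin":0},{"delta_pos":[0,0,0],"spin":0},{"delta_pos":[0,0,0],"spin":0},{"delta_pos":[0,0,0],"spin":0},{"delta_pos":[0,0,0],"spin":0},{"delta_pos":[0,0,0],"spin":0},{"delta_pos":[0,0,0],"spin":0}]' 20 50; python3 go.py
```

```text
time_s: 25.9
position: [0.6354, -0.0936, 0.0439]
tcp_rot: [-0.042, 0.999, 0.0, 0.001]
ft_force: [0.3, -0.7, 1.0]
finger_gap: 0.606
gripper_force: 0.0
time_s: 26.7
position: [0.6361, -0.0932, 0.045]
tcp_rot: [-0.041, 0.999, 0.001, 0.002]
ft_force: [-0.5, 3.0, 6.3]
finger_gap: 0.418
gripper_force: 49.7
t 26.7 pos [ 0.6361 -0.0932  0.045 ] psi 4.74 tilt [0.003 0.001] F [-0.5  3.   6.3] gap 35.7 grip 49.7
```

```bash
python3 -m pendant '[{"delta_pos":[0,0,-6],"spin":0},{"delta_pos":[0,0,-20],"spin":0},{"delta_pos":[0,0,-45],"spin":0},{"delta_pos":[0,0,-75],"spin":0},{"delta_pos":[0,0,-105],"spin":0},{"delta_pos":[0,0,-135],"spin":0},{"delta_pos":[0,0,-155],"spin":0},{"delta_pos":[0,0,-165],"spin":0},{"delta_pos":[0,0,-165],"spin":0}]'; python3 go.py .5235 .3285 .21 4.7
python3 - <<'E'
from h import *
p=bot.snapshot("wrist"); cv2.imwrite("pics/w5.png",p["frame"][200:440,170:470])
E
```

```text
time_s: 27.6
position: [0.6352, -0.0948, 0.2098]
tcp_rot: [-0.041, 0.999, -0.0, 0.001]
ft_force: [1.2, -0.1, -5.7]
finger_gap: 0.418
gripper_force: 50.8
t 27.6 pos [ 0.6352 -0.0948  0.2098] psi 4.68 tilt [ 0.002 -0.001] F [ 1.2 -0.1 -5.7] gap 35.7 grip 50.8
delta [ 77 431  -1] spin -0.0
```

View pics/w5.png

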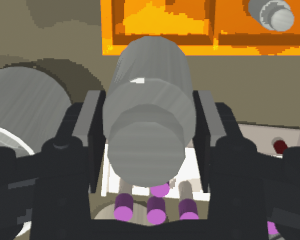

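The large weight is held upright between the fingers. I carry it over the pan and stop about 12 mm above it.

```bash
python3 -m pendant '[{"delta_pos":[2,12,0],"spin":0},{"delta_pos":[6,35,0],"spin":0},{"delta_pos":[12,70,0],"spin":0},{"delta_pos":[20,110,0],"spin":0},{"delta_pos":[27,150,0],"spin":0},{"delta_pos":[34,190,0],"spin":0},{"delta_pos":[41,230,0],"spin":0},{"delta_pos":[48,270,0],"spin":0},{"delta_pos":[55,310,0],"spin":0},{"delta_pos":[62,348,0],"spin":0},{"delta_pos":[68,382,0],"spin":0},{"delta_pos":[73,408,0],"spin":0},{"delta_pos":[76,424,0],"spin":0},{"delta_pos":[77,431,0],"spin":0},{"delta_pos":[77,431,25],"spin":0},{"delta_pos":[77,431,50],"spin":0},{"delta_pos":[77,431,72],"spin":0},{"delta_pos":[77,431,86],"spin":0},{"delta_pos":[77,431,92],"spin":0},{"delta_pos":[77,431,94],"spin":0}]'; python3 go.py .5235 .3285 .106 4.7
```

```text
time_s: 29.65
position: [0.5228, 0.3283, 0.1139]
tcp_rot: [-0.041, 0.999, -0.0, -0.0]
ft_force: [0.4, -0.1, -4.7]
finger_gap: 0.423
gripper_force: 50.8
t 29.65 pos [0.5228 0.3283 0.1139] psi 4.66 tilt [-0.    -0.001] F [ 0.4 -0.1 -4.7] gap 36.1 grip 50.8
delta [-1  0  8] spin -0.001
```

```bash
python3 -m pendant '[{"delta_pos":[0,0,2],"spin":0},{"delta_pos":[0,0,4],"spin":0},{"delta_pos":[0,0,6],"spin":0},{"delta_pos":[0,0,7],"spin":0},{"delta_pos":[0,0,8],"spin":0},{"delta_pos":[0,0,9],"spin":0},{"delta_pos":[0,0,9],"spin":0},{"delta_pos":[0,0,9],"spin":0}]'
```

```text
time_s: 30.45
position: [0.5226, 0.3289, 0.1053]
tcp_rot: [-0.041, 0.999, 0.0, 0.0]
ft_force: [1.0, 0.3, -4.1]
finger_gap: 0.421
gripper_force: 50.8
```

```bash
python3 -m pendant '[{"delta_pos":[0,0,1],"spin":0},{"delta_pos":[0,0,2],"spin":0},{"delta_pos":[0,0,3],"spin":0},{"delta_pos":[0,0,3],"spin":0}]'
```

```text
time_s: 30.85
position: [0.5229, 0.3291, 0.1031]
tcp_rot: [-0.041, 0.999, 0.0, 0.0]
ft_force: [-0.6, -0.7, 2.2]
finger_gap: 0.418
gripper_force: 51.6
```

Contact made (force went from -4 to +2 N). I release and lift.

```bash
python3 -m pendant '[{"delta_pos":[0,0,0],"spin":0},{"delta_pos":[0,0,0],"spin":0},{"delta_pos":[0,0,0],"spin":0},{"delta_pos":[0,0,0],"spin":0},{"delta_pos":[0,0,0],"spin":0},{"delta_pos":[0,0,-15],"spin":0},{"delta_pos":[0,0,-50],"spin":0},{"delta_pos":[0,0,-95],"spin":0},{"delta_pos":[0,0,-140],"spin":0},{"delta_pos":[0,0,-185],"spin":0},{"delta_pos":[0,0,-230],"spin":0},{"delta_pos":[0,0,-230],"spin":0}]' 55; python3 go.py .4095 -.3575 .333 -3.1
python3 - <<'E'
from h import *
s=bot.sense(); p=bot.snapshot("wrist"); cv2.imwrite("pics/w6.png",p["frame"][30:330,180:480].repeat(2,0).repeat(2,1))
for n,z in [("large_weight",.062),("scale",0)]:
    for m in bot.mark_of(n,p)[:1]: print(n,m["confidence"],np.round(m["xy"]),np.round(at_z(p,m["xy"],z,s),4))
p=bot.snapshot("scene")
for n,z in [("large_weight",.062),("scale",0),("saline_bottle",.003),("spray_bottle",.003)]:
    for m in bot.mark_of(n,p)[:2]: print(n,m["confidence"],np.round(m["xy"]),np.round(at_z(p,m["xy"],z,s),4))
E
```

```text
time_s: 32.05
position: [0.525, 0.3318, 0.3407]
tcp_rot: [-0.041, 0.999, 0.005, 0.006]
ft_force: [0.3, 0.3, 0.4]
finger_gap: 0.645
gripper_force: 0.0
t 32.05 pos [0.525  0.3318 0.3407] psi 4.7 tilt [0.012 0.01 ] F [0.3 0.3 0.4] gap 55.1 grip 0.0
delta [ 172 -678    0] spin 0.136
large_weight 0.84 [314. 186.] [0.5205 0.3281 0.062 ]
scale 0.96 [312. 179.] [0.5228 0.3257 0.    ]
large_weight 0.57 [435. 382.] [0.5183 0.3301 0.062 ]
scale 0.9 [427. 393.] [0.5209 0.3292 0.    ]
saline_bottle 0.89 [212. 156.] [ 0.5065 -0.3727  0.003 ]
saline_bottle 0.75 [359. 256.] [0.4241 0.046  0.003 ]
spray_bottle 0.59 [249. 137.] [ 0.405  -0.3635  0.003 ]
spray_bottle 0.39 [479. 273.] [0.2662 0.2281 0.003 ]
```

View pics/w6.png

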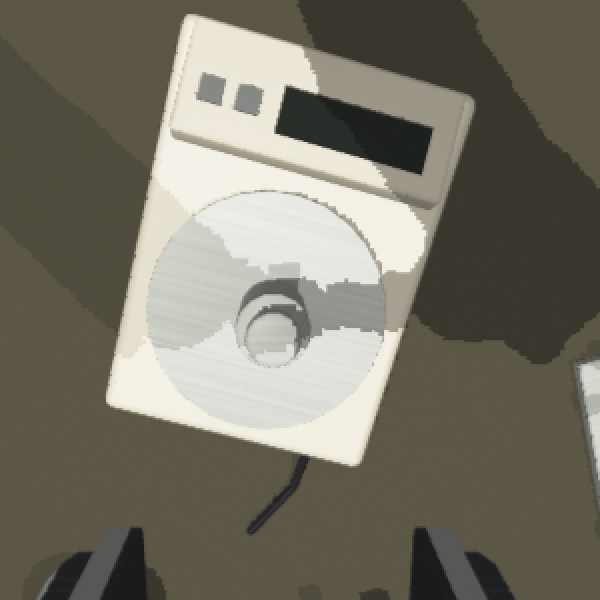

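The large weight stands upright in the middle of the pan, base at about (275,310) and pan centre at about (266,310) in the crop. Now I fetch the saline bottle.

```bash
python3 go.py .5046 -.3726 .33 4.7
```

```text
t 32.45 pos [0.5221 0.3285 0.3311] psi 4.72 tilt [-0.002 -0.001] F [0.2 1.3 0.9] gap 54.7 grip 0.0
delta [  75 -697    2] spin 0.0
```

```bash
python3 -m pendant '[{"delta_pos":[75,-697,0],"spin":0},{"delta_pos":[75,-697,0],"spin":0},{"delta_pos":[75,-697,0],"spin":0},{"delta_pos":[75,-697,0],"spin":0},{"delta_pos":[75,-697,0],"spin":0},{"delta_pos":[75,-697,0],"spin":0},{"delta_pos":[75,-697,0],"spin":0},{"delta_pos":[75,-697,0],"spin":0},{"delta_pos":[75,-697,0],"spin":0},{"delta_pos":[75,-697,0],"spin":0},{"delta_pos":[75,-697,0],"spin":0},{"delta_pos":[75,-697,0],"spin":0},{"delta_pos":[75,-697,0],"spin":0},{"delta_pos":[75,-697,0],"spin":0},{"delta_pos":[75,-697,0],"spin":0},{"delta_pos":[75,-697,0],"spin":0},{"delta_pos":[75,-697,0],"spin":0}]' 60 >/dev/null; python3 go.py .5046 -.3726 .158 4.7
python3 - <<'E'
from h import *
s=bot.sense(); p=bot.snapshot("wrist")
for n in ["saline_bottle","spray_bottle"]:
    for m in bot.mark_of(n,p)[:2]: print(n,m["confidence"],np.round(m["xy"]),np.round(at_z(p,m["xy"],.003,s),4))
E
```

```text
t 34.15 pos [ 0.5055 -0.3701  0.3317] psi 4.83 tilt [-0.     0.002] F [ 0.4 -0.5  1.1] gap 59.9 grip 0.0
delta [  1  -3 174] spin 0.002
saline_bottle 0.63 [316. 185.] [ 0.5044 -0.3735  0.003 ]
spray_bottle 0.75 [334. 108.] [ 0.4105 -0.3588  0.003 ]
```

```bash
python3 -m pendant '[{"delta_pos":[0,0,40],"spin":0},{"delta_pos":[0,0,80],"spin":0},{"delta_pos":[0,0,115],"spin":0},{"delta_pos":[0,0,145],"spin":0},{"delta_pos":[0,0,163],"spin":0},{"delta_pos":[0,0,172],"spin":0},{"delta_pos":[0,0,172],"spin":0}]' && python3 -m pendant '[{"delta_pos":[0,0,0],"spin":0},{"delta_pos":[0,0,0],"spin":0},{"delta_pos":[0,0,0],"spin":0},{"delta_pos":[0,0,0],"spin":0},{"delta_pos":[0,0,0],"spin":0},{"delta_pos":[0,0,0],"spin":0},{"delta_pos":[0,0,0],"spin":0},{"delta_pos":[0,0,0],"spin":0}]' 20 50; python3 -m pendant '[{"delta_pos":[0,0,-8],"spin":0},{"delta_pos":[0,0,-25],"spin":0},{"delta_pos":[0,0,-50],"spin":0},{"delta_pos":[0,0,-80],"spin":0},{"delta_pos":[0,0,-95],"spin":0},{"delta_pos":[0,0,-100],"spin":0},{"delta_pos":[0,0,-100],"spin":0}]'; python3 go.py .556 .0054 .26 4.7
```

```text
time_s: 35.0
position: [0.505, -0.3709, 0.1595]
tcp_rot: [-0.042, 0.999, 0.001, -0.001]
ft_force: [-0.3, 0.0, 0.4]
finger_gap: 0.701
gripper_force: 0.0
time_s: 35.8
position: [0.5062, -0.3721, 0.1619]
tcp_rot: [-0.041, 0.999, -0.001, 0.001]
ft_force: [-0.3, 2.3, 5.5]
finger_gap: 0.38
gripper_force: 50.2
time_s: 36.5
position: [0.5049, -0.3721, 0.2605]
tcp_rot: [-0.041, 0.999, -0.0, 0.0]
ft_force: [0.6, 0.7, -2.5]
finger_gap: 0.382
gripper_force: 50.2
t 36.5 pos [ 0.5049 -0.3721  0.2605] psi 4.69 tilt [ 0. -0.] F [ 0.6  0.7 -2.5] gap 32.7 grip 50.2
delta [-82 372   0] spin -0.0
```

```bash
python3 -m pendant '[{"delta_pos":[-3,15,0],"spin":0},{"delta_pos":[-10,45,0],"spin":0},{"delta_pos":[-18,83,0],"spin":0},{"delta_pos":[-27,123,0],"spin":0},{"delta_pos":[-36,163,0],"spin":0},{"delta_pos":[-45,203,0],"spin":0},{"delta_pos":[-54,243,0],"spin":0},{"delta_pos":[-62,283,0],"spin":0},{"delta_pos":[-70,319,0],"spin":0},{"delta_pos":[-76,347,0],"spin":0},{"delta_pos":[-79,364,0],"spin":0},{"delta_pos":[-80,372,0],"spin":0},{"delta_pos":[-80,372,20],"spin":0},{"delta_pos":[-80,372,40],"spin":0},{"delta_pos":[-80,372,55],"spin":0},{"delta_pos":[-80,372,55],"spin":0}]'; python3 go.py .554 .0054 .164 4.7
python3 - <<'E'
from h import *
p=bot.snapshot("scene"); cv2.imwrite("pics/s7.png",p["frame"][130:350,180:400].repeat(2,0).repeat(2,1))
E
```

```text
time_s: 38.1
position: [0.5516, 0.0046, 0.2027]
tcp_rot: [-0.041, 0.999, -0.0, -0.003]
ft_force: [-1.1, -0.3, -3.2]
finger_gap: 0.38
gripper_force: 50.2
t 38.1 pos [0.5516 0.0046 0.2027] psi 4.68 tilt [-0.007 -0.001] F [-1.1 -0.3 -3.2] gap 32.5 grip 50.2
delta [-3  1 39] spin -0.0
```

View pics/s7.png

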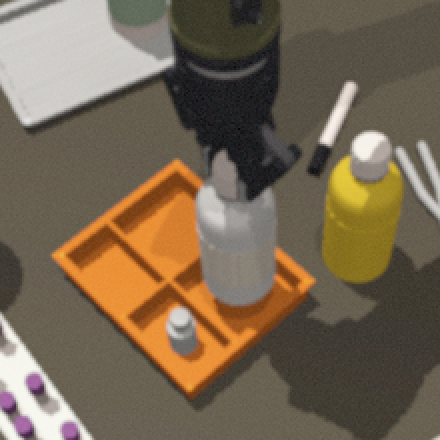

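The saline bottle hangs upright over the left front compartment (235,290 at its base), and the small weight is undisturbed. I lower it.

```bash
python3 -m pendant '[{"delta_pos":[-1,0,10],"spin":0},{"delta_pos":[-1,0,20],"spin":0},{"delta_pos":[-1,0,29],"spin":0},{"delta_pos":[-1,0,35],"spin":0},{"delta_pos":[-1,0,38],"spin":0},{"delta_pos":[-1,0,40],"spin":0},{"delta_pos":[-1,0,41],"spin":0},{"delta_pos":[-1,0,41],"spin":0},{"delta_pos":[-1,0,41],"spin":0}]'
```

```text
time_s: 39.05
position: [0.5555, 0.0055, 0.1646]
tcp_rot: [-0.041, 0.999, 0.0, 0.0]
ft_force: [-0.5, 0.4, -2.5]
finger_gap: 0.382
gripper_force: 50.3
```

```bash
python3 -m pendant '[{"delta_pos":[0,0,1],"spin":0},{"delta_pos":[0,0,2],"spin":0},{"delta_pos":[0,0,3],"spin":0},{"delta_pos":[0,0,3],"spin":0},{"delta_pos":[0,0,3],"spin":0}]'
```

```text
time_s: 39.55
position: [0.556, 0.0058, 0.1629]
tcp_rot: [-0.041, 0.999, 0.0, 0.001]
ft_force: [-2.6, -0.5, 8.5]
finger_gap: 0.382
gripper_force: 51.8
```

```bash
python3 -m pendant '[{"delta_pos":[0,0,0],"spin":0},{"delta_pos":[0,0,0],"spin":0},{"delta_pos":[0,0,0],"spin":0},{"delta_pos":[0,0,0],"spin":0},{"delta_pos":[0,0,0],"spin":0},{"delta_pos":[0,0,-30],"spin":0},{"delta_pos":[0,0,-75],"spin":0},{"delta_pos":[0,0,-120],"spin":0},{"delta_pos":[0,0,-160],"spin":0},{"delta_pos":[0,0,-175],"spin":0},{"delta_pos":[0,0,-175],"spin":0}]' 60; python3 go.py .409 -.3565 .335 -3.1
```

```text
time_s: 40.65
position: [0.5567, 0.0058, 0.3389]
tcp_rot: [-0.041, 0.999, 0.0, 0.003]
ft_force: [-0.3, -0.2, -0.7]
finger_gap: 0.704
gripper_force: 0.0
t 40.65 pos [0.5567 0.0058 0.3389] psi 4.7 tilt [0.006 0.001] F [-0.3 -0.2 -0.7] gap 60.1 grip 0.0
delta [ 177 -349    3] spin 0.136
```

```bash
python3 -m pendant '[{"delta_pos":[176,-349,0],"spin":0.136},{"delta_pos":[176,-349,0],"spin":0.136},{"delta_pos":[176,-349,0],"spin":0.136},{"delta_pos":[176,-349,0],"spin":0.136},{"delta_pos":[176,-349,0],"spin":0.136},{"delta_pos":[176,-349,0],"spin":0.136},{"delta_pos":[176,-349,0],"spin":0.136},{"delta_pos":[176,-349,0],"spin":0.136},{"delta_pos":[176,-349,0],"spin":0.136},{"delta_pos":[176,-349,0],"spin":0.136},{"delta_pos":[176,-349,0],"spin":0.136}]' >/dev/null; python3 go.py .409 -.3565 .164 -3.1
python3 - <<'E'
from h import *
s=bot.sense(); p=bot.snapshot("wrist"); cv2.imwrite("pics/w8.png",p["frame"])
for n in ["saline_bottle","spray_bottle"]:
    for m in bot.mark_of(n,p)[:2]: print(n,m["confidence"],np.round(m["xy"]),np.round(at_z(p,m["xy"],.003,s),4))
E
python3 go.py .409 -.3565 .164 -3.1
```

```text
t 41.75 pos [ 0.4089 -0.3551  0.3353] psi -2.95 tilt [-0.001  0.002] F [1.2 0.2 0.2] gap 59.9 grip 0.0
delta [  0  -2 171] spin 0.003
saline_bottle 0.59 [591. 281.] [0.5606 0.0142 0.003 ]
t 41.9 pos [ 0.4093 -0.3553  0.336 ] psi -2.91 tilt [-0.     0.001] F [-0.2  1.  -0.8] gap 60.2 grip 0.0
delta [  0  -1 172] spin 0.003
```

View pics/w8.png

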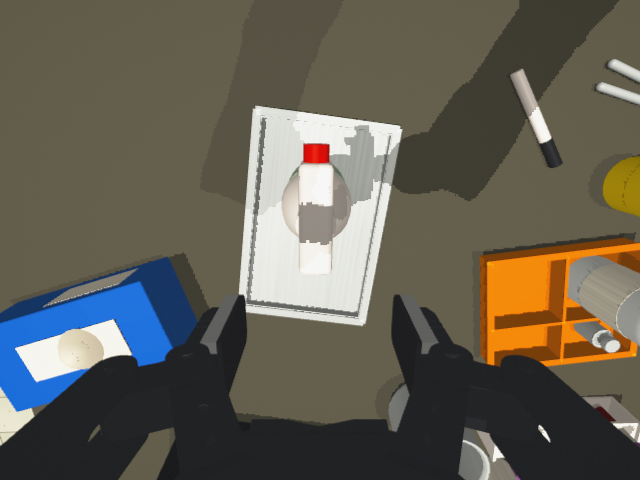

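The spray bottle stands upright at (316,215), with its bar aligned with the fingers. The saline bottle is back in the left compartment.

```bash
python3 -m pendant '[{"delta_pos":[0,-1,40],"spin":0},{"delta_pos":[0,-1,80],"spin":0},{"delta_pos":[0,-1,115],"spin":0},{"delta_pos":[0,-1,145],"spin":0},{"delta_pos":[0,-1,162],"spin":0},{"delta_pos":[0,-1,169],"spin":0},{"delta_pos":[0,-1,171],"spin":0},{"delta_pos":[0,-1,171],"spin":0}]' && python3 -m pendant '[{"delta_pos":[0,0,0],"spin":0},{"delta_pos":[0,0,0],"spin":0},{"delta_pos":[0,0,0],"spin":0},{"delta_pos":[0,0,0],"spin":0},{"delta_pos":[0,0,0],"spin":0},{"delta_pos":[0,0,0],"spin":0},{"delta_pos":[0,0,0],"spin":0},{"delta_pos":[0,0,0],"spin":0}]' 20 50; python3 -m pendant '[{"delta_pos":[0,0,-8],"spin":0},{"delta_pos":[0,0,-25],"spin":0},{"delta_pos":[0,0,-50],"spin":0},{"delta_pos":[0,0,-80],"spin":0},{"delta_pos":[0,0,-95],"spin":0},{"delta_pos":[0,0,-100],"spin":0},{"delta_pos":[0,0,-100],"spin":0}]'; python3 go.py .564 -.0875 .264 -3.1
```

```text
time_s: 42.7
position: [0.4092, -0.3578, 0.1659]
tcp_rot: [0.027, 1.0, -0.0, 0.001]
ft_force: [0.4, 0.7, 0.2]
finger_gap: 0.702
gripper_force: 0.0
time_s: 43.5
position: [0.4092, -0.3579, 0.1664]
tcp_rot: [0.027, 1.0, -0.0, 0.001]
ft_force: [0.0, 1.6, 6.9]
finger_gap: 0.356
gripper_force: 49.6
time_s: 44.2
position: [0.4079, -0.3577, 0.2652]
tcp_rot: [0.027, 1.0, 0.0, -0.0]
ft_force: [0.1, 0.0, -5.3]
finger_gap: 0.359
gripper_force: 50.5
t 44.2 pos [ 0.4079 -0.3577  0.2652] psi -3.1 tilt [-0.  0.] F [ 0.1  0.  -5.3] gap 30.7 grip 50.5
delta [-141  278    1] spin -0.0
```

```bash
python3 -m pendant '[{"delta_pos":[-8,15,0],"spin":0},{"delta_pos":[-23,45,0],"spin":0},{"delta_pos":[-41,80,0],"spin":0},{"delta_pos":[-60,117,0],"spin":0},{"delta_pos":[-79,154,0],"spin":0},{"delta_pos":[-98,191,0],"spin":0},{"delta_pos":[-115,225,0],"spin":0},{"delta_pos":[-129,253,0],"spin":0},{"delta_pos":[-137,270,0],"spin":0},{"delta_pos":[-140,277,0],"spin":0},{"delta_pos":[-140,277,0],"spin":0},{"delta_pos":[-140,277,20],"spin":0},{"delta_pos":[-140,277,40],"spin":0},{"delta_pos":[-140,277,55],"spin":0},{"delta_pos":[-140,277,55],"spin":0},{"delta_pos":[-140,277,55],"spin":0}]'; python3 go.py .563 -.0875 .168 -3.1
python3 - <<'E'
from h import *
p=bot.snapshot("scene"); cv2.imwrite("pics/s9.png",p["frame"][130:350,180:400].repeat(2,0).repeat(2,1))
E
```

```text
time_s: 45.8
position: [0.5625, -0.0904, 0.2101]
tcp_rot: [0.028, 1.0, -0.0, -0.001]
ft_force: [0.3, -0.1, -5.3]
finger_gap: 0.355
gripper_force: 50.4
t 45.8 pos [ 0.5625 -0.0904  0.2101] psi -3.21 tilt [-0.001 -0.001] F [ 0.3 -0.1 -5.3] gap 30.3 grip 50.4
delta [ 0  3 42] spin -0.002
```

View pics/s9.png

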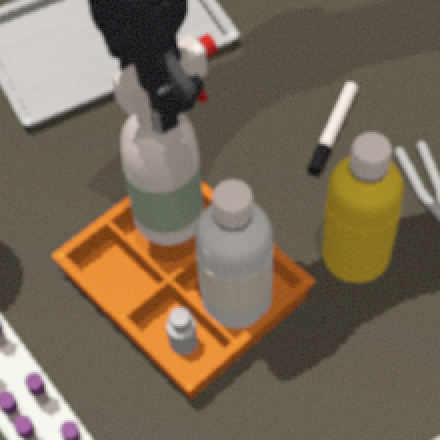

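The saline bottle stands in the left compartment, and the spray bottle hangs upright over the right one (165,235). I lower it.

```bash
python3 -m pendant '[{"delta_pos":[0,2,10],"spin":0},{"delta_pos":[0,2,20],"spin":0},{"delta_pos":[0,2,29],"spin":0},{"delta_pos":[0,2,35],"spin":0},{"delta_pos":[0,2,38],"spin":0},{"delta_pos":[0,2,40],"spin":0},{"delta_pos":[0,2,41],"spin":0},{"delta_pos":[0,2,41],"spin":0},{"delta_pos":[0,2,41],"spin":0}]'
```

```text
time_s: 46.75
position: [0.5635, -0.0867, 0.1695]
tcp_rot: [0.027, 1.0, 0.0, 0.0]
ft_force: [-0.4, 0.2, -6.2]
finger_gap: 0.358
gripper_force: 50.7
```

```bash
python3 -m pendant '[{"delta_pos":[0,0,1],"spin":0},{"delta_pos":[0,0,2],"spin":0},{"delta_pos":[0,0,3],"spin":0},{"delta_pos":[0,0,3],"spin":0},{"delta_pos":[0,0,3],"spin":0}]'
```

```text
time_s: 47.25
position: [0.5639, -0.0866, 0.1675]
tcp_rot: [0.027, 1.0, -0.0, 0.001]
ft_force: [-2.0, 1.3, 5.7]
finger_gap: 0.354
gripper_force: 51.9
```

```bash
python3 -m pendant '[{"delta_pos":[0,0,0],"spin":0},{"delta_pos":[0,0,0],"spin":0},{"delta_pos":[0,0,0],"spin":0},{"delta_pos":[0,0,0],"spin":0},{"delta_pos":[0,0,0],"spin":0},{"delta_pos":[0,0,-30],"spin":0},{"delta_pos":[0,0,-75],"spin":0},{"delta_pos":[0,0,-120],"spin":0},{"delta_pos":[0,0,-165],"spin":0},{"delta_pos":[0,0,-170],"spin":0},{"delta_pos":[150,-100,-170],"spin":0},{"delta_pos":[150,-200,-170],"spin":0},{"delta_pos":[150,-200,-170],"spin":0},{"delta_pos":[150,-200,-170],"spin":0},{"delta_pos":[150,-200,-170],"spin":0},{"delta_pos":[150,-200,-170],"spin":0},{"delta_pos":[150,-200,-170],"spin":0}]' 60
python3 - <<'E'
from h import *
p=bot.snapshot("top"); q=bot.snapshot("scene")
cv2.imwrite("pics/f.png",np.vstack([p["frame"][100:340,100:560],q["frame"][180:460,100:560]]))
for n,z in [("large_weight",.062),("small_weight",.004),("saline_bottle",.004),("spray_bottle",.004)]:
  for c in (p,q):
    for m in bot.mark_of(n,c)[:2]: print(n,round(m["confidence"],2),np.round(at_z(c,m["xy"],z),3))
E
```

```text
time_s: 48.95
position: [0.4015, -0.2796, 0.3358]
tcp_rot: [0.029, 1.0, 0.0, -0.0]
ft_force: [1.0, 1.0, 0.4]
finger_gap: 0.703
gripper_force: 0.0
large_weight 0.8 [0.516 0.328 0.062]
large_weight 0.91 [0.522 0.327 0.062]
small_weight 0.65 [0.625 0.01  0.004]
small_weight 0.5 [ 0.565 -0.085  0.004]
small_weight 0.59 [0.622 0.01  0.004]
saline_bottle 0.95 [0.552 0.013 0.004]
saline_bottle 0.72 [0.425 0.044 0.004]
saline_bottle 0.97 [0.425 0.04  0.004]
saline_bottle 0.88 [0.553 0.004 0.004]
spray_bottle 0.85 [ 0.562 -0.084  0.004]
spray_bottle 0.7 [0.266 0.23  0.004]
spray_bottle 0.72 [0.264 0.234 0.004]
spray_bottle 0.59 [ 0.561 -0.091  0.004]
```

View pics/f.png

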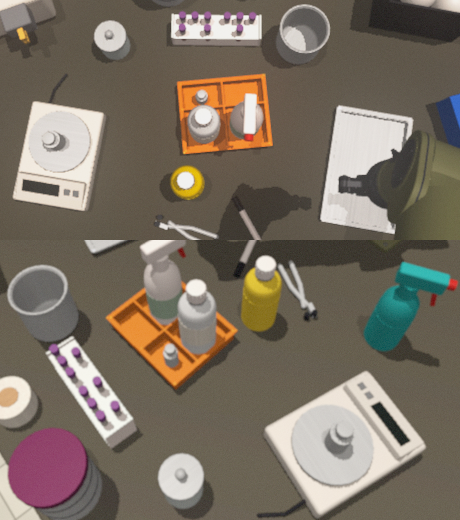

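The final picture shows everything in place and upright: large weight on the pan (50,140), small weight (202,96), saline (205,120) and spray (248,118). The arm is clear of all of them.

```bash
python3 -c "
from rig import bot
print(bot.job_done())"
```

```text
the job is handed in; nothing more can be done
None
```

I finished the scale check and handed the job in at about 49 s; no verdict came back, but the last pictures show the large weight mid-pan, the small weight in the left rear compartment, and both bottles upright back in their front compartments.

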